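# Fit the reference capsule to the pressure trainer

## Task

Take the blue capsule out of the black rack and push its tube straight down into the push-fit port of the white trainer box, past the seal until it bottoms, ending with a firm press of about 12 N on the bottom, beyond the drag of the seal, held for a moment (over 18 N on the bottom would damage it). With the capsule home and released, swing the red-knobbed valve lever fully over to its other end, towards the row of terminals. Leave everything else on the bench where it is.

Things in the scene. Friction and masses are not known exactly. Their poses are not given: they have to be found in the camera images.
- capsule_blue: Capsule standing in one hole of the rack: rigid blue tube 12 mm in diameter, 60 mm long (2 mm foot chamfer), under an aluminium cylindrical head 26 mm in diameter, 50 mm tall, with blue band and top; hold it by the head. 110 mm tall, about 0.12 kg. Origin: centre of the tube's lower end; z runs up the axis (middle of the head at z = 85 mm). In the rack its lower end is 30 mm below the rack's top.
- port (a point): Centre of the mouth of the upright brass push-fit port (29 mm outside, blue ring) on the trainer box, 44 mm above the box top, 94 mm above the table; z up. Bore 13 mm wide; the tube bottoms somewhere from 21 to 35 mm below the mouth: this differs each time, cannot be seen and must be felt. A rubber seal 3 to 15 mm below the mouth takes 6 to 12 N to pass and drags 4 to 9 N after.
- stop (a joint): Travel of the light stop pin hidden in the bore, in m: 0 free, 0.004 pushed fully down, and then the tube has bottomed on solid metal. The tube's lower end meets it 4 mm before bottoming; moved slowly it resists with only about 0.5 N, gives about 1 mm more under 15 N at its end, and springs back if the tube is drawn out, but the seal holds a released tube in place.
- trainer: White trainer box, 200 mm (x) by 280 mm (y) by 50 mm tall, fixed. Origin: centre of its underside on the table. In its frame the port stands at x = 0, y = +85 mm, the valve lever at x = 0, y = -60 mm, and a row of five shrouded terminals 22 mm tall along x = +75 mm.
- valve (a joint): Valve lever on the trainer box, in rad: 0 leaning to the box's -x side (shut), 1.0 leaning to its +x side, towards the terminals (open). Hinge along the box's y, 72 mm above the table, 80 mm long from hinge to the knob's centre; it leans 0.5 rad to either side of upright at its ends. It turns with about 0.06 N m and stays where it is left.
- valve_tip (a point): Centre of the red ball knob, 26 mm in diameter, on the end of the valve lever (a steel rod 10 mm thick).
- rack: Black rack, 180 mm (x) by 60 mm (y) by 50 mm tall, fixed, with three holes 13.5 mm wide and 30 mm deep in a row along its x at -60, 0 and +60 mm. Origin: centre of its underside.
- capsule_red: Capsule like the blue one, in red, in another hole of the rack; leave it there. Origin: centre of the tube's lower end.
- capsule_yellow: Capsule like the blue one, in yellow, in another hole of the rack; leave it there. Origin: centre of the tube's lower end.
- multimeter: Red handheld multimeter lying on the table, 160 x 80 x 43 mm. Origin: centre of its underside. Bystander.
- screwdriver: Screwdriver lying on the table, about 200 mm long. Bystander.
- wrench: Steel wrench lying on the table, 150 mm long. Bystander.
- mug: White mug, 80 mm wide and 90 mm tall. Origin: centre of its underside. Bystander.
- union: Spare brass union standing on the table, 28 mm wide and 30 mm tall. Origin: centre of its underside. Bystander.
Not all that is in view belongs to the job. What is meant by the capsule_blue is not orange, and is the smaller of those in its own colour.

How it is judged:
By the outcome, as a careful person would: the job done as asked, in the order asked, and still so for the second after the job is handed in, with the robot touching nothing.
It also fails if it takes over 72 s, if anything falls off the work surface, if the arm or the gripper's body presses on something with over 40 N, if the wrist force passes 120 N, or if a joint passes its speed limit or range.

## Robot

A 6-joint arm with a two-finger parallel gripper is mounted at the origin on the work surface. World frame = base frame: x ahead of the robot, y to its left, z up, the work surface at z = 0. Lengths are in m, angles in degrees, forces in N, time in s.
With the tool pointing down it reaches from about 0.35 to 0.925 m from the base axis. Payload 6.4 kg.
Tool frame: the origin (TCP) lies between the finger pads; the fingertips stand 14 mm ahead of it and the grasp point (between the pads) lies 5 mm behind it (robot.tips_ahead is the distance from the TCP to the fingertips, in m); z points along the fingers, y is the line along which they close (so a half turn about z gives the same grasp; the last joint's range is limited). The gripper opens to 94 mm and grips with 3 to 60 N. Pads are 16 mm wide; open, the fingers measure 119 mm over their backs; the gripper's body (75 mm by 177 mm) begins 78 mm behind the grasp point.
Start: joints at [-77.355, 14.043, 89.255, -0, 76.702, -9.975], TCP at [0.25, -0.6, 0.219] pointing down, gripper open.
Joint ranges: [-179.41, 179.41], [-58.25, 129.5], [7.25, 145.43], [-54.29, 234.29], [11.92, 165.04], [-157.13, 157.13]. Speed limits (degrees/s): [147.25, 147.25, 180, 180, 180, 180].

## Interface

Orientations are given as a 3x3 rotation matrix whose columns are the frame's x, y, z axes.
In Python, from workcell import telemetry, optics, robot gives the robot as it stands.
- The arm moves only by the tool move_arm, never from a script. Its argument "motion" is one flat list of numbers, 5 for each row, row after row: the closure in counts, from 0 (fully open) to 255 (shut), then the shift along the tool's x, y, z in mm, then the turn about the tool's z in rad. In form: [claw, x, y, z, yaw, claw, x, y, z, yaw, ...]. A call has 1 to 5 rows; each row is the pose to reach, as a shift and turn from the pose commanded when the call began, along the tool's axes at that moment; what a row does not reach only later rows make up. A row lasts 1/10 s, in which the tool goes at most 50 mm and 8.59 degrees, less where a joint would pass 70% of its speed; a pose out of reach is approached as far as the arm can. A call with a gripper value outside its range is refused whole. The fingers move at their own pace and stop on an object; "squeeze" is the grip in N (left out, the last holds). Time passes only in rows, so rows that repeat a pose let the fingers close. It gives the time, the measured TCP pose, the force, the opening and the grip force at its end, in the units of the state.
- telemetry.sense(): the state, without advancing time (a new reading comes with each control period).
- optics.camera(name): name is "scene" or "top" or "wrist"; returns the picture (400x640x3 uint8, red, green, blue); there is no depth.
- optics.calibration(name): a dict with "K" (3x3 intrinsics, pixels), "rvec" (rotation vector, rad) and "tvec" (3), from world to camera coordinates, as OpenCV has them. Camera axes: x right, y down, z forward; pixel columns grow to the right and rows downward; lengths in m; the calibration is good to about 2 mm. A picture is of the moment at which its call begins: read the wrist's pose just before it. calibration takes no time and is no camera call; for the wrist camera it gives the pose at the moment of the call.
- robot.job_done(): hands the job in; it is judged then, once.
The state is a dict: "time": time; "q": joint angles; "dq": joint speeds; "joint_efforts": joint torques, N m; "tool_pos": TCP position; "eef_rot": TCP orientation; "force": force on the tool from outside, world axes, zero at the start; "moment": the same for the moment, N m; "finger_gap": opening from 0.0 (shut) to 1.0 (fully open); "finger_force": force on a finger pad.
Only numpy, scipy, OpenCV 4.12 (cv2) and the standard library are available. Lean on these libraries where they do the work, as an engineer would, in place of code of your own. Each camera call takes 0.05 s, during which the arm holds its last target. There are 200 camera calls.

## Working session

There is one attempt and no reset: what is moved stays moved. The work goes in short steps, Python scripts to look and compute and a tool call to move; the robot and the scene stay as the last step left them, time stands still between calls to the robot, and variables do not carry over. Pictures are saved under pics/ and viewed, at most 10 in all, crops included, and the job is handed in when it is done.

Besides the shell and the picture viewer there is one more tool, called after ">>>" as a command line: name --argument value ..., lists and objects as JSON in quotes. move_arm: Moves the arm, as the interface text tells. Its arguments: {"type":"object","properties":{"motion":{"type":"array","items":{"type":"number"}},"squeeze":{"type":"number"}},"required":["motion"]}

```bash
mkdir -p pics; ls; python3 - <<'E'
from workcell import telemetry, optics, robot
import cv2,numpy as np
for n in ("scene","top"):
    im=optics.camera(n); cv2.imwrite(f"pics/{n}0.png",im[:,:,::-1])
    c=optics.calibration(n); print(n,c)
s=telemetry.sense(); print(s["time"],s["tool_pos"],s["eef_rot"],s["force"],s["finger_gap"])
E
```

```text
pics
scene {'K': array([[362.93824025,   0.        , 322.59610168],
       [  0.        , 362.93824025, 198.63118559],
       [  0.        ,   0.        ,   1.        ]]), 'rvec': array([ 1.98362675,  1.46646981, -0.58337847]), 'tvec': array([-0.15698644, -0.29172979,  1.33634041])}
top {'K': array([[364.37361234,   0.        , 323.78038986],
       [  0.        , 364.37361234, 201.01534826],
       [  0.        ,   0.        ,   1.        ]]), 'rvec': array([ 2.1990825 , -2.16043433,  0.09184521]), 'tvec': array([-0.02528951,  0.51189211,  1.04506456])}
0.1 [ 0.2498817  -0.59948379  0.21848725] [[ 9.23075341e-01  3.84618964e-01 -4.08121923e-04]
 [ 3.84619084e-01 -9.23073839e-01  1.68774330e-03]
 [ 2.72411408e-04 -1.71488570e-03 -9.99998492e-01]] [0.37462805 0.45468889 1.07633714] 0.9933343177398196
```

View pics/scene0.png

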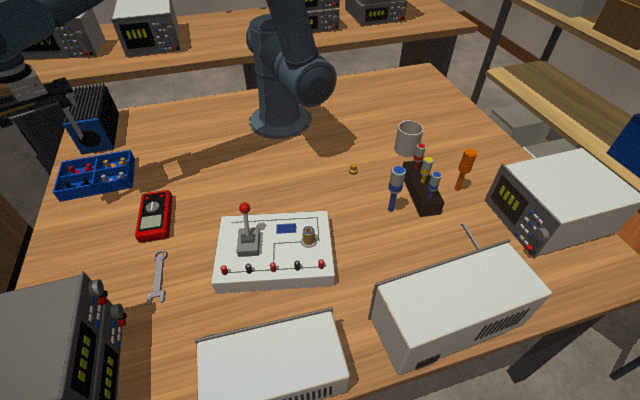

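View pics/top0.png

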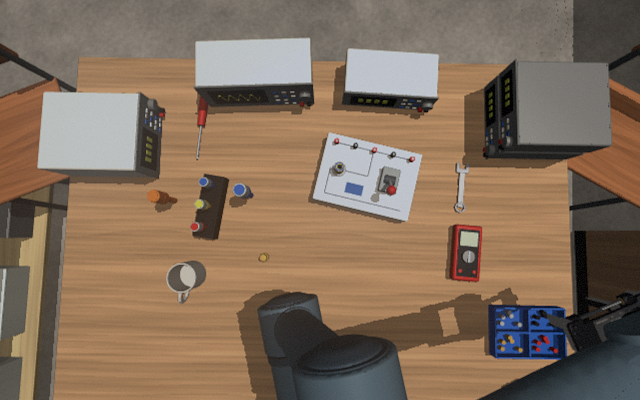

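The scene view shows the blue capsule in the rack near (434,182), a larger blue capsule standing outside it at (397,178), the trainer at (275,250) with the red knob at (245,208), and the port at (308,235). In the top view these are the rack's blue capsule (204,182), the port (339,169), and the knob (391,190). Next I'll measure them.

```bash
cat > h.py <<'E'
import cv2,numpy as np
from workcell import telemetry, optics, robot
def ray(cal,uv):
    R=cv2.Rodrigues(np.array(cal["rvec"]))[0]; t=np.array(cal["tvec"])
    d=R.T@np.linalg.inv(cal["K"])@np.array([uv[0],uv[1],1.]); return -R.T@t,d/np.linalg.norm(d)
def plane(cal,uv,z):
    o,d=ray(cal,uv); return o+d*(z-o[2])/d[2]
def tri(c1,u1,c2,u2):
    o1,d1=ray(c1,u1);o2,d2=ray(c2,u2)
    s=np.linalg.lstsq(np.c_[d1,-d2],o2-o1,rcond=None)[0]
    a,b=o1+d1*s[0],o2+d2*s[1]; return (a+b)/2,np.linalg.norm(a-b)
RNG={"blue":[(100,110,60),(128,255,255)],"yellow":[(22,120,90),(35,255,255)],"red":[(0,150,90),(5,255,255)]}
def blobs(im,col,box,minA=6):
    u0,v0,u1,v1=box; hsv=cv2.cvtColor(im[v0:v1,u0:u1],cv2.COLOR_RGB2HSV)
    m=cv2.inRange(hsv,*map(np.array,RNG[col]))
    if col=="red": m|=cv2.inRange(hsv,np.array((174,150,90)),np.array((180,255,255)))
    n,_,st,ce=cv2.connectedComponentsWithStats(m)
    return [(int(st[i,4]),tuple(np.round(ce[i]+[u0,v0],2)),tuple(st[i,:4]+[u0,v0,0,0])) for i in range(1,n) if st[i,4]>=minA]
E
python3 - <<'E'
from h import *
im=cv2.imread("pics/top0.png")[:,:,::-1].copy(); sc=cv2.imread("pics/scene0.png")[:,:,::-1].copy()
ct=optics.calibration("top")
for col in ("blue","yellow","red"):
    for b in blobs(im,col,(180,165,265,245)): print("top",col,b,plane(ct,b[1],.13))
    for b in blobs(sc,col,(380,135,460,220)): print("scene",col,b)
for b in blobs(im,"red",(320,130,425,220)): print("knob/term",b,plane(ct,b[1],.142),plane(ct,b[1],.072))
a=cv2.resize(im[125:225,310:425],None,fx=5,fy=5,interpolation=cv2.INTER_CUBIC)
b=cv2.resize(im[165:245,180:260],None,fx=3,fy=3,interpolation=cv2.INTER_CUBIC)
o=np.zeros((500,575+220,3),np.uint8);o[:,:575]=a;o[:240,575:]=b[:,:220];cv2.imwrite("pics/crop0.png",o[:,:,::-1])
E
```

```text
top blue (34, (np.float64(202.68), np.float64(181.41)), (np.int64(200), np.int64(179), np.int64(7), np.int64(6))) [0.54940716 0.3040261  0.13      ]
top blue (77, (np.float64(238.65), np.float64(189.18)), (np.int64(234), np.int64(185), np.int64(10), np.int64(10))) [0.53050149 0.20849122 0.13      ]
scene blue (58, (np.float64(398.71), np.float64(169.26)), (np.int64(394), np.int64(166), np.int64(11), np.int64(7)))
scene blue (30, (np.float64(436.5), np.float64(174.0)), (np.int64(433), np.int64(172), np.int64(8), np.int64(5)))
scene blue (57, (np.float64(394.84), np.float64(188.11)), (np.int64(389), np.int64(184), np.int64(13), np.int64(8)))
scene blue (28, (np.float64(432.18), np.float64(187.0)), (np.int64(428), np.int64(185), np.int64(9), np.int64(5)))
scene blue (18, (np.float64(430.0), np.float64(194.72)), (np.int64(428), np.int64(192), np.int64(5), np.int64(6)))
scene blue (60, (np.float64(391.68), np.float64(202.95)), (np.int64(389), np.int64(194), np.int64(7), np.int64(17)))
top yellow (35, (np.float64(198.23), np.float64(203.57)), (np.int64(195), np.int64(201), np.int64(7), np.
[... 570 characters left out ...]
t64(421.09), np.float64(145.35)), (np.int64(418), np.int64(144), np.int64(7), np.int64(4)))
scene red (17, (np.float64(417.35), np.float64(158.29)), (np.int64(415), np.int64(157), np.int64(6), np.int64(4)))
scene red (9, (np.float64(415.11), np.float64(166.67)), (np.int64(414), np.int64(165), np.int64(3), np.int64(4)))
knob/term (8, (np.float64(336.5), np.float64(141.25)), (np.int64(335), np.int64(140), np.int64(4), np.int64(3))) [ 0.66051579 -0.04678223  0.142     ] [ 0.67808527 -0.049113    0.072     ]
knob/term (58, (np.float64(391.19), np.float64(189.62)), (np.int64(387), np.int64(186), np.int64(9), np.int64(9))) [ 0.53510891 -0.19093579  0.142     ] [ 0.54335786 -0.20398038  0.072     ]
```

View pics/crop0.png

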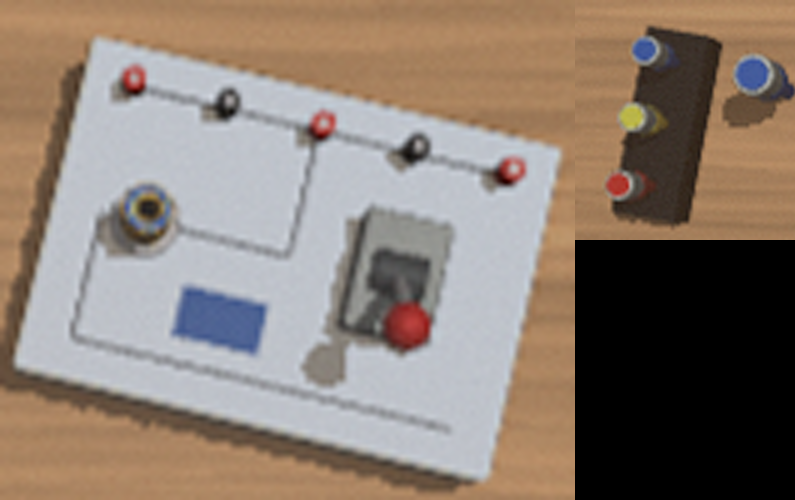

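The crop shows the port mouth centre at (148,208), which is top pixel (339.2,166.2). The knob leans to the box's -x side at top pixel (391,190). The rack's blue capsule is at the upper end of the rack.

```bash
cat >> h.py <<'E'
def rel(p,yaw=None):
    """shift (mm, tool axes) and turn (rad) from present pose to TCP p, tool x at world yaw (rad)"""
    s=telemetry.sense(); R=np.array(s["eef_rot"]); d=R.T@(np.array(p)-s["tool_pos"])*1000
    w=0 if yaw is None else (np.arctan2(R[1,0],R[0,0])-yaw+np.pi)%(2*np.pi)-np.pi
    print("t",s["time"],"pos",np.round(s["tool_pos"],4),"F",np.round(s["force"],2),"shift",np.round(d,1),"turn",round(w,4))
E
python3 - <<'E'
from h import *
ct=optics.calibration("top"); cs=optics.calibration("scene")
p=plane(ct,(339.2,166.2),.094); print("port",p, tri(ct,(339.2,166.2),cs,(308.5,229)))
t1=plane(ct,(336.3,140.9),.072);t2=plane(ct,(411.9,158.9),.072); d=(t1-t2)[:2]; print(t1,t2,np.linalg.norm(d),"box yaw",np.degrees(np.arctan2(d[1],d[0]))-90)
y=np.arctan2(d[1],d[0])-np.pi/2; ex=np.array([np.cos(y),np.sin(y)]);ey=np.array([-ex[1],ex[0]])
k=np.array([.5351,-.1909]); dd=k-p[:2]; print("knob rel port in box frame",dd@ex,dd@ey)
print("big cap",tri(ct,(238.65,189.18),cs,(398.71,169.26)),"cap",tri(ct,(202.68,181.41),cs,(436.5,174)))
yaw=np.radians(-8.4)
rel([p[0],p[1],.264],yaw); print(np.array(telemetry.sense()["eef_rot"]).T@(np.array([.549,.304,.3])-[p[0],p[1],.264])*1000)
E
```

```text
port [ 0.60296111 -0.05682821  0.094     ] (array([ 0.60263814, -0.05644288,  0.09618072]), np.float64(0.0006051104297199606))
[ 0.67908084 -0.04853314  0.072     ] [ 0.63140953 -0.26208885  0.072     ] 0.21881178282155367 box yaw -12.583631552172662
knob rel port in box frame -0.037021546520481154 -0.14563578330404084
big cap (array([0.52794114, 0.20313316, 0.15342315]), np.float64(0.00029004048271142783)) cap (array([0.54960985, 0.30453455, 0.12897373]), np.float64(0.0003353355965682058))
t 0.1 pos [ 0.2499 -0.5995  0.2185] F [0.37 0.45 1.08] shift [ 534.6 -365.2  -44.7] turn 0.5414
[  88.98105045 -353.88727932  -35.36893763]
```

>>> move_arm --motion '[0,40,-27,-12,0,0,80,-55,-24,0,0,120,-82,-36,0,0,160,-109,-45,0,0,200,-136,-45,0]'

```text
time: 0.6
tool_pos: [0.3833, -0.3963, 0.2658]
eef_rot: [[0.923, 0.384, 0.001], [0.384, -0.923, -0.002], [0.001, 0.002, -1.0]]
force: [-0.4, -0.6, 1.3]
finger_gap: 0.998
finger_force: 0.0
```

>>> move_arm --motion '[0,40,-27,0,0,0,80,-55,0,0,0,120,-82,0,0,0,160,-109,0,0,0,200,-136,0,0]'

```text
time: 1.1
tool_pos: [0.5152, -0.1931, 0.2642]
eef_rot: [[0.923, 0.385, -0.0], [0.385, -0.923, 0.0], [-0.0, -0.0, -1.0]]
force: [0.3, -0.1, -0.0]
finger_gap: 1.004
finger_force: 0.0
```

>>> move_arm --motion '[0,40,-27,0,0.13,0,80,-55,0,0.27,0,120,-83,0,0.4,0,134.6,-93,0,0.54,0,134.6,-93,0,0.5414]'

```text
time: 1.6
tool_pos: [0.6036, -0.0552, 0.2637]
eef_rot: [[0.99, -0.143, -0.001], [-0.143, -0.99, 0.001], [-0.001, -0.0, -1.0]]
force: [0.1, -0.7, -0.6]
finger_gap: 1.0
finger_force: 0.0
```

```bash
python3 - <<'E'
from h import *
rel([.603,-.057,.264],np.radians(-8.4))
c=optics.calibration("wrist"); im=optics.camera("wrist"); cv2.imwrite("pics/w1.png",im[:,:,::-1]); np.save("w1.npy",np.array([c["K"],cv2.Rodrigues(c["rvec"])[0]]),allow_pickle=True); np.save("w1t.npy",c["tvec"])
R=cv2.Rodrigues(c["rvec"])[0]; print("cam pos",-R.T@c["tvec"],R, telemetry.sense()["q"])
uv=cv2.projectPoints(np.array([[.603,-.057,.094]]),c["rvec"],c["tvec"],c["K"],None)[0]; print(uv)
E
```

```text
t 1.6 pos [ 0.6036 -0.0552  0.2637] F [ 0.12 -0.67 -0.64] shift [-0.3  1.9 -0.3] turn 0.0036
cam pos [ 0.67177388 -0.06510325  0.42981588] [[-1.42884251e-01 -9.89739396e-01  1.34693825e-04]
 [-9.62222548e-01  1.38943631e-01  2.34141913e-01]
 [-2.31758191e-01  3.33255865e-02 -9.72202420e-01]] [-1.60704830e+01  6.28285341e+00  9.34099698e+01 -2.17609655e-02
  8.03850593e+01  8.20814905e+01]
[[[322.7146078  184.96258805]]]
```

View pics/w1.png

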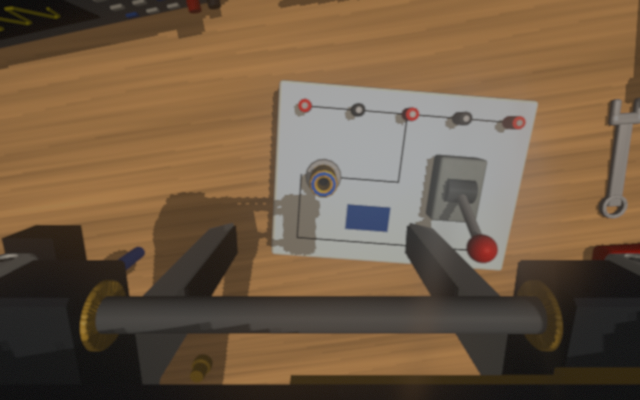

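The wrist view shows the port mouth at about (322,183), within 2 px of where the top view put it. I'll measure its blue ring and work out the move to the capsule.

```bash
cat >> h.py <<'E'
def circ(im,box,col="blue"):
    u0,v0,u1,v1=box; hsv=cv2.cvtColor(im[v0:v1,u0:u1],cv2.COLOR_RGB2HSV)
    m=cv2.inRange(hsv,*map(np.array,RNG[col]))
    cs=cv2.findContours(m,cv2.RETR_EXTERNAL,cv2.CHAIN_APPROX_NONE)[0]
    c=cv2.convexHull(max(cs,key=cv2.contourArea)); (x,y),ax,a=cv2.fitEllipse(c); return (x+u0,y+v0),ax,int((m>0).sum())
E
python3 - <<'E'
from h import *
im=cv2.imread("pics/w1.png")[:,:,::-1].copy()
c=optics.calibration("wrist"); print(c["K"][0,0])
for b in blobs(im,"blue",(300,160,345,200),3): print(b)
uv,ax,n=circ(im,(300,160,345,200)); print(uv,ax,n,plane(c,uv,.094), "mm/px",1000*.34/c["K"][0,0])
crop=cv2.resize(im[155:205,295:350],None,fx=8,fy=8,interpolation=cv2.INTER_CUBIC); cv2.imwrite("pics/w1c.png",crop[:,:,::-1])
rel([.5496,.3043,.300],np.radians(-8.4))
E
```

```text
341.0845628828244
(11, (np.float64(319.82), np.float64(174.45)), (np.int64(315), np.int64(173), np.int64(10), np.int64(5)))
(4, (np.float64(330.5), np.float64(176.5)), (np.int64(329), np.int64(175), np.int64(4), np.int64(4)))
(3, (np.float64(313.33), np.float64(188.0)), (np.int64(313), np.int64(187), np.int64(2), np.int64(3)))
(13, (np.float64(320.69), np.float64(193.62)), (np.int64(315), np.int64(191), np.int64(12), np.int64(5)))
(5, (np.float64(330.0), np.float64(191.8)), (np.int64(328), np.int64(190), np.int64(5), np.int64(4)))
(320.4682559967041, 192.18410110473633) (4.441395282745361, 11.650334358215332) 40 [ 0.59531862 -0.05526428  0.094     ] mm/px 0.9968202522164658
t 1.65 pos [ 0.603  -0.0566  0.2637] F [-0.48 -0.79 -1.16] shift [-104.1 -349.7  -36.2] turn 0.0044
```

View pics/w1c.png

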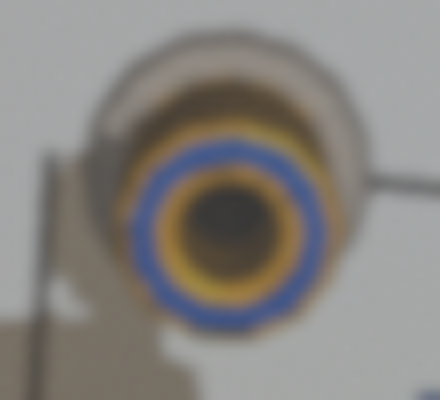

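The blue ring is centred at about (229.5,234.5) in the crop, which is wrist pixel (323.3,183.9). Now I'll move to the capsule.

>>> move_arm --motion '[0,-13,-44,-10,0,0,-26,-88,-20,0,0,-39,-131,-30,0,0,-52,-175,-36,0,0,-65,-218,-36,0]'

```text
time: 2.15
tool_pos: [0.5705, 0.1677, 0.3017]
eef_rot: [[0.989, -0.146, 0.002], [-0.146, -0.989, -0.0], [0.002, -0.0, -1.0]]
force: [0.8, 0.4, -1.2]
finger_gap: 1.001
finger_force: 0.0
```

>>> move_arm --motion '[0,-13,-44,0,0,0,-26,-88,0,0,0,-39,-131.7,0,0,0,-39,-131.7,0,0,0,-39,-131.7,0,0.0044]'

```text
time: 2.65
tool_pos: [0.5512, 0.3029, 0.3001]
eef_rot: [[0.989, -0.149, -0.0], [-0.149, -0.989, -0.001], [-0.0, 0.001, -1.0]]
force: [0.4, 0.2, -0.5]
finger_gap: 0.999
finger_force: 0.0
```

```bash
python3 - <<'E'
from h import *
RNG["blue"]=[(95,60,40),(130,255,255)]
im1=cv2.imread("pics/w1.png")[:,:,::-1].copy()
def ring(im,box,e=None):
    u0,v0,u1,v1=box; m=cv2.inRange(cv2.cvtColor(im[v0:v1,u0:u1],cv2.COLOR_RGB2HSV),*map(np.array,RNG["blue"]))
    h=cv2.convexHull(cv2.findNonZero(m)); (x,y),ax,a=cv2.fitEllipse(h); return (x+u0,y+v0),ax
uv1,ax1=ring(im1,(309,170,340,200)); print("port px",uv1,ax1)
rel([.5496,.3043,.300],np.radians(-8.4))
s=telemetry.sense(); c=optics.calibration("wrist"); im=optics.camera("wrist"); cv2.imwrite("pics/w2.png",im[:,:,::-1])
pr=cv2.projectPoints(np.array([[.5496,.3043,.13]]),c["rvec"],c["tvec"],c["K"],None)[0].ravel(); print("pred",pr)
u,v=map(int,pr)
b=(u-22,v-22,u+22,v+22); print(blobs(im,"blue",b))
uv2,ax2,n=circ(im,b); P=plane(c,uv2,.13); print("cap px",uv2,ax2,n,P)
K,R1=np.load("w1.npy"); t1=np.load("w1t.npy"); c1=dict(K=K,rvec=cv2.Rodrigues(R1)[0],tvec=t1); print("port",plane(c1,uv1,.094),plane(c1,(323.3,183.9),.094))
cv2.imwrite("pics/w2c.png",cv2.resize(im[v-40:v+40,u-50:u+50,::-1],None,fx=6,fy=6,interpolation=cv2.INTER_CUBIC))
E
```

```text
port px (323.09629249572754, 184.01602363586426) (22.834871292114258, 23.280670166015625)
t 2.65 pos [0.5512 0.3029 0.3001] F [ 0.36  0.16 -0.46] shift [-1.8 -1.2  0.1] turn -0.0029
pred [319.44030031 186.48636812]
[(6, (np.float64(325.67), np.float64(167.83)), (np.int64(324), np.int64(167), np.int64(4), np.int64(3))), (293, (np.float64(319.93), np.float64(184.9)), (np.int64(311), np.int64(176), np.int64(19), np.int64(19)))]
cap px (319.8499126434326, 184.8282241821289) (18.863386154174805, 19.23288345336914) 303 [0.55122253 0.3036365  0.13      ]
port [ 0.60390529 -0.05751671  0.094     ] [ 0.60399366 -0.05773593  0.094     ]
```

View pics/w2c.png

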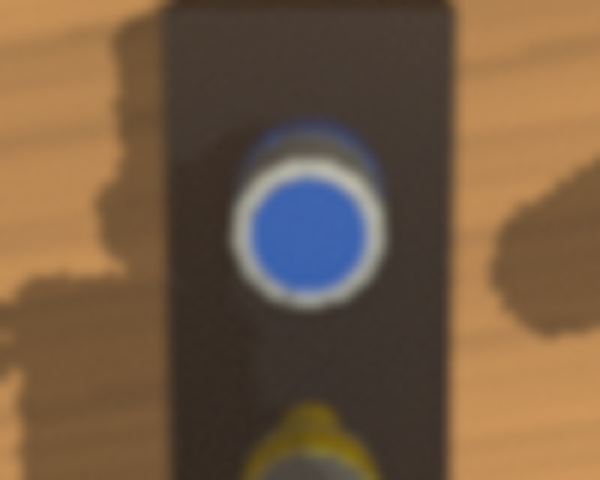

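The crop shows the blue top centred at (309,234), the rack edges aligned with the tool, and the yellow neighbour clear of the fingers. Both measured points agree with the earlier ones to about 2 mm.

```bash
python3 - <<'E'
from h import *
rel([.5512,.3036,.100],np.radians(-8.4))
E
```

```text
t 2.7 pos [0.5515 0.3022 0.3002] F [-0.15 -1.11 -0.03] shift [ -0.5  -1.5 200.2] turn -0.0049
```

>>> move_arm --motion '[0,-0.5,-1.5,45,0,0,-0.5,-1.5,90,0,0,-0.5,-1.5,135,0,0,-0.5,-1.5,150,0,0,-0.5,-1.5,150,0]'

```text
time: 3.2
tool_pos: [0.5501, 0.3031, 0.1481]
eef_rot: [[0.988, -0.152, -0.005], [-0.152, -0.988, -0.002], [-0.004, 0.003, -1.0]]
force: [-0.3, -0.1, 0.9]
finger_gap: 0.997
finger_force: 0.0
```

```bash
python3 - <<'E'
from h import *
rel([.5512,.3036,.100],np.radians(-8.4))
c=optics.calibration("wrist"); im=optics.camera("wrist")
pr=cv2.projectPoints(np.array([[.5512,.3036,.13]]),c["rvec"],c["tvec"],c["K"],None)[0].ravel(); u,v=map(int,pr)
uv,ax,n=circ(im,(u-25,max(0,v-25),u+25,v+25)); print(pr,uv,ax,n,plane(c,uv,.13))
rel([.5512,.3036,.100],np.radians(-8.4))
E
```

```text
t 3.2 pos [0.5501 0.3031 0.1481] F [-0.26 -0.05  0.9 ] shift [ 1.2 -0.8 48.1] turn -0.0062
[319.5671515  236.09816095] (318.76995277404785, 236.56731796264648) (31.60187530517578, 32.945648193359375) 825 [0.55098918 0.30409402 0.13      ]
t 3.25 pos [0.5517 0.3041 0.151 ] F [ 0.73 -0.49  0.3 ] shift [-0.4  0.5 51. ] turn -0.0058
```

>>> move_arm --motion '[0,-0.6,0,35,0,0,-0.6,0,51,0,0,-0.6,0,51,0,0,-0.6,0,51,0,0,-0.6,0,51,0]'

```text
time: 3.75
tool_pos: [0.5518, 0.3058, 0.1016]
eef_rot: [[0.989, -0.15, 0.003], [-0.15, -0.989, 0.001], [0.003, -0.002, -1.0]]
force: [-0.1, -0.2, 0.8]
finger_gap: 1.003
finger_force: 0.0
```

>>> move_arm --motion '[255,0,0,0,0,255,0,0,0,0,255,0,0,0,0,255,0,0,0,0,255,0,0,0,0]' --squeeze 30

```text
time: 4.25
tool_pos: [0.5504, 0.3053, 0.0995]
eef_rot: [[0.989, -0.15, -0.0], [-0.15, -0.989, 0.0], [-0.0, -0.0, -1.0]]
force: [0.1, 0.7, 0.6]
finger_gap: 0.611
finger_force: 0.0
```

>>> move_arm --motion '[255,0,0,0,0,255,0,0,0,0,255,0,0,0,0]'

```text
time: 4.55
tool_pos: [0.5504, 0.3053, 0.0995]
eef_rot: [[0.989, -0.15, 0.0], [-0.15, -0.989, -0.0], [0.0, 0.0, -1.0]]
force: [-0.5, -0.8, 0.4]
finger_gap: 0.353
finger_force: 0.0
```

>>> move_arm --motion '[255,0.4,1.2,0,0,255,0.4,1.2,0,0,255,0.4,1.2,0,0,255,0.4,1.2,0,0,255,0.4,1.2,0,0]'

```text
time: 5.05
tool_pos: [0.5506, 0.304, 0.0994]
eef_rot: [[0.989, -0.15, -0.0], [-0.15, -0.989, -0.0], [-0.0, 0.0, -1.0]]
force: [1.5, -0.2, -0.1]
finger_gap: 0.275
finger_force: 30.0
```

```bash
python3 - <<'E'
from h import *
rel([.551,.304,.100],np.radians(-8.4)); s=telemetry.sense(); print(s["finger_gap"],s["finger_force"])
c=optics.calibration("wrist"); im=optics.camera("wrist"); cv2.imwrite("pics/w3.png",im[:,:,::-1])
pr=cv2.projectPoints(np.array([[.551,.304,.13]]),c["rvec"],c["tvec"],c["K"],None)[0].ravel(); u,v=map(int,pr)
uv,ax,n=circ(im,(u-28,max(0,v-28),u+28,v+28)); print(pr,uv,ax,n,plane(c,uv,.13))
E
```

```text
t 5.05 pos [0.5506 0.304  0.0994] F [ 1.47 -0.18 -0.13] shift [ 0.4 -0.  -0.6] turn -0.0044
0.27473249300039776 29.998982548713684
[320.67901293 276.66149326] (320.8963851928711, 277.5530033111572) (42.220947265625, 44.73662185668945) 1449 [0.5505692  0.30397044 0.13      ]
```

The capsule is gripped and its axis is within 0.5 mm of the TCP. I'll lift it straight up, then carry it across at height.

>>> move_arm --motion '[255,0,0,-25,0,255,0,0,-65,0,255,0,0,-110,0,255,0,0,-150,0,255,0,0,-175,0]'

```text
time: 5.6
tool_pos: [0.5515, 0.3044, 0.2782]
eef_rot: [[0.989, -0.15, 0.004], [-0.15, -0.989, 0.001], [0.004, -0.002, -1.0]]
force: [0.6, 0.9, -2.0]
finger_gap: 0.272
finger_force: 30.0
```

```bash
python3 - <<'E'
from h import *
s=telemetry.sense(); print(s["finger_gap"],s["finger_force"]); rel([.6036,-.0571,.275],np.radians(-8.4))
E
```

```text
0.2724499618144766 29.99496102333069
t 5.6 pos [0.5515 0.3044 0.2782] F [ 0.64  0.94 -1.98] shift [105.9 349.5   2.9] turn -0.0043
```

>>> move_arm --motion '[255,13,43,0,0,255,26,87,0,0,255,39,130,0,0,255,53,174,0,0,255,66,217,0,0]'

```text
time: 6.1
tool_pos: [0.583, 0.0779, 0.2741]
eef_rot: [[0.989, -0.15, -0.001], [-0.15, -0.989, -0.0], [-0.001, 0.0, -1.0]]
force: [0.6, 0.3, -0.7]
finger_gap: 0.268
finger_force: 30.0
```

>>> move_arm --motion '[255,14,45,0,0,255,28,90,0,0,255,38,125,0,0,255,40,132.5,0,0,255,40,132.5,20,0]'

```text
time: 6.6
tool_pos: [0.6044, -0.0593, 0.257]
eef_rot: [[0.988, -0.153, 0.005], [-0.153, -0.988, -0.001], [0.005, 0.001, -1.0]]
force: [0.3, 0.2, -1.2]
finger_gap: 0.273
finger_force: 30.0
```

>>> move_arm --motion '[255,0,0,20,0,255,0,0,40,0,255,0,0,50,0,255,0,0,50,0,255,0,0,50,0]'

```text
time: 7.1
tool_pos: [0.6032, -0.0571, 0.2051]
eef_rot: [[0.989, -0.15, 0.001], [-0.15, -0.989, -0.0], [0.001, 0.0, -1.0]]
force: [0.8, -0.2, -2.4]
finger_gap: 0.268
finger_force: 30.0
```

```bash
python3 - <<'E'
from h import *
s=telemetry.sense(); print(s["finger_gap"],s["finger_force"]); rel([.6036,-.0571,.1814],np.radians(-8.4))
E
```

```text
0.26769793672088826 29.99516397714615
t 7.1 pos [ 0.6032 -0.0571  0.2051] F [ 0.83 -0.22 -2.4 ] shift [ 0.4 -0.1 23.7] turn -0.0039
```

>>> move_arm --motion '[255,0.3,0,15,0,255,0.3,0,25,0,255,0.3,0,25,0,255,0.3,0,25,0,255,0.3,0,25,0]'

```text
time: 7.6
tool_pos: [0.6034, -0.0575, 0.1799]
eef_rot: [[0.989, -0.15, 0.001], [-0.15, -0.989, -0.0], [0.001, 0.0, -1.0]]
force: [-0.4, 0.2, -1.1]
finger_gap: 0.271
finger_force: 30.0
```

>>> move_arm --motion '[255,0,0,3,0,255,0,0,5,0,255,0,0,7,0,255,0,0,8,0,255,0,0,8,0]'

```text
time: 8.1
tool_pos: [0.603, -0.0574, 0.1712]
eef_rot: [[0.989, -0.15, -0.0], [-0.15, -0.989, 0.0], [-0.0, -0.0, -1.0]]
force: [0.7, -0.1, -1.0]
finger_gap: 0.273
finger_force: 30.0
```

```bash
python3 - <<'E'
from h import *
s=telemetry.sense(); print(s["moment"]); rel([.6036,-.0571,.170],np.radians(-8.4))
E
```

```text
[-0.00170086  0.03918085 -0.02260001]
t 8.1 pos [ 0.603  -0.0574  0.1712] F [ 0.72 -0.11 -0.97] shift [ 0.5 -0.4  1.2] turn -0.0044
```

>>> move_arm --motion '[255,0,0,1,0,255,0,0,2,0,255,0,0,3,0,255,0,0,3,0,255,0,0,3,0]'

```text
time: 8.6
tool_pos: [0.6031, -0.0574, 0.1683]
eef_rot: [[0.989, -0.15, -0.0], [-0.15, -0.989, 0.0], [-0.0, -0.0, -1.0]]
force: [0.2, 0.9, -0.8]
finger_gap: 0.271
finger_force: 30.0
```

```bash
python3 - <<'E'
from h import *
s=telemetry.sense(); print(s["moment"]); rel([.6036,-.0571,.160],np.radians(-8.4))
E
```

```text
[0.12980787 0.09198069 0.0267583 ]
t 8.6 pos [ 0.6031 -0.0574  0.1683] F [ 0.23  0.88 -0.81] shift [ 0.5 -0.4  8.3] turn -0.0044
```

>>> move_arm --motion '[255,0,0,2,0,255,0,0,4,0,255,0,0,6,0,255,0,0,6,0,255,0,0,6,0]'

```text
time: 9.1
tool_pos: [0.6033, -0.0573, 0.1627]
eef_rot: [[0.989, -0.15, 0.0], [-0.15, -0.989, 0.0], [0.0, -0.0, -1.0]]
force: [-1.5, 1.8, 3.2]
finger_gap: 0.271
finger_force: 30.0
```

>>> move_arm --motion '[255,0,0,2,0,255,0,0,4,0,255,0,0,5,0,255,0,0,5,0,255,0,0,5,0]'

```text
time: 9.6
tool_pos: [0.6033, -0.0574, 0.1578]
eef_rot: [[0.989, -0.15, 0.0], [-0.15, -0.989, 0.0], [0.0, -0.0, -1.0]]
force: [-1.9, 2.0, 5.1]
finger_gap: 0.273
finger_force: 30.0
```

>>> move_arm --motion '[255,-0.2,-0.2,1,0,255,-0.2,-0.2,2,0,255,-0.2,-0.2,3.5,0,255,-0.2,-0.2,4.5,0,255,-0.2,-0.2,4.5,0]' --squeeze 50

```text
time: 10.1
tool_pos: [0.6031, -0.0573, 0.1526]
eef_rot: [[0.989, -0.15, 0.0], [-0.15, -0.989, -0.0], [0.0, 0.0, -1.0]]
force: [0.4, 1.1, 2.8]
finger_gap: 0.27
finger_force: 50.0
```

```bash
cat > st.py <<'E'
from h import *
# average static reading over a few control periods (camera call = 0.05 s hold)
F=[];P=[]
for _ in range(4):
    optics.camera("top"); s=telemetry.sense(); F.append(s["force"]);P.append(s["tool_pos"])
print(round(s["time"],2),"F",np.round(np.mean(F,0),2),"sd",np.round(np.std(F,0)[2],2),"pos",np.round(np.mean(P,0)*1000,2),"depth",round(173.4-np.mean(P,0)[2]*1000,2),s["finger_gap"])
E
python3 st.py
```

```text
10.3 F [-0.47  0.99  1.14] sd 0.66 pos [603.06 -57.26 152.6 ] depth 20.8 0.26829436286020364
```

>>> move_arm --motion '[255,0,0,0.2,0,255,0,0,0.4,0,255,0,0,0.6,0,255,0,0,0.8,0,255,0,0,1.0,0]'

```text
time: 10.8
tool_pos: [0.6031, -0.0573, 0.1524]
eef_rot: [[0.989, -0.15, 0.0], [-0.15, -0.989, -0.0], [0.0, 0.0, -1.0]]
force: [-2.4, 0.9, 4.1]
finger_gap: 0.271
finger_force: 50.0
```

```bash
python3 -c "
from h import *
s=telemetry.sense();print(np.round(s['force'],2),np.round(s['tool_pos'],5))"
```

```text
[-2.4   0.89  4.11] [ 0.60315 -0.05729  0.15237]
```

```bash
python3 st.py
```

```text
11.0 F [-0.8   0.75  4.64] sd 0.3 pos [603.12 -57.25 152.24] depth 21.16 0.26940157037702556
```

>>> move_arm --motion '[255,0,0,0.2,0,255,0,0,0.4,0,255,0,0,0.6,0,255,0,0,0.8,0,255,0,0,1.0,0]'

```text
time: 11.5
tool_pos: [0.6031, -0.0573, 0.1511]
eef_rot: [[0.989, -0.15, 0.0], [-0.15, -0.989, -0.0], [0.0, 0.0, -1.0]]
force: [-1.0, 0.8, 4.3]
finger_gap: 0.27
finger_force: 50.0
```

```bash
python3 st.py
```

```text
11.7 F [-0.47  0.55  4.62] sd 0.34 pos [603.1  -57.25 151.04] depth 22.36 0.2734289063547308
```

>>> move_arm --motion '[255,0,0,0.2,0,255,0,0,0.4,0,255,0,0,0.6,0,255,0,0,0.8,0,255,0,0,1.0,0]'

```text
time: 12.2
tool_pos: [0.6031, -0.0572, 0.15]
eef_rot: [[0.989, -0.15, 0.0], [-0.15, -0.989, -0.0], [0.0, 0.0, -1.0]]
force: [-0.9, 0.4, 5.3]
finger_gap: 0.272
finger_force: 50.0
```

>>> move_arm --motion '[255,0,0,0.2,0,255,0,0,0.4,0,255,0,0,0.6,0,255,0,0,0.8,0,255,0,0,1.0,0]'

```text
time: 12.7
tool_pos: [0.6031, -0.0573, 0.1494]
eef_rot: [[0.989, -0.15, 0.0], [-0.15, -0.989, -0.0], [0.0, 0.0, -1.0]]
force: [-1.1, 0.8, 6.9]
finger_gap: 0.272
finger_force: 50.0
```

```bash
python3 st.py
```

```text
12.9 F [-0.82  0.97  6.32] sd 0.28 pos [603.13 -57.25 149.35] depth 24.05 0.2704680138605289
```

>>> move_arm --motion '[255,0,0,0.1,0,255,0,0,0.2,0,255,0,0,0.3,0,255,0,0,0.4,0,255,0,0,0.5,0]'

```text
time: 13.4
tool_pos: [0.6032, -0.0573, 0.1492]
eef_rot: [[0.989, -0.15, 0.0], [-0.15, -0.989, -0.0], [0.0, 0.0, -1.0]]
force: [-1.7, -0.4, 8.9]
finger_gap: 0.268
finger_force: 50.0
```

```bash
python3 st.py
```

```text
13.6 F [-1.83  0.61  7.69] sd 0.53 pos [603.19 -57.26 149.2 ] depth 24.2 0.27130970204251303
```

>>> move_arm --motion '[255,0,0,0.2,0,255,0,0,0.4,0,255,0,0,0.6,0,255,0,0,0.8,0,255,0,0,1.0,0]'

```text
time: 14.1
tool_pos: [0.6033, -0.0573, 0.1489]
eef_rot: [[0.989, -0.15, 0.0], [-0.15, -0.989, -0.0], [0.001, 0.0, -1.0]]
force: [-3.2, 0.9, 11.6]
finger_gap: 0.273
finger_force: 50.0
```

```bash
python3 st.py
```

```text
14.3 F [-3.18  1.35 10.68] sd 0.53 pos [603.3  -57.26 148.84] depth 24.56 0.2690031642592923
```

>>> move_arm --motion '[255,-0.1,0,0.3,0,255,-0.2,0,0.6,0,255,-0.3,0,0.9,0,255,-0.4,0,1.2,0,255,-0.4,0,1.4,0]'

```text
time: 14.8
tool_pos: [0.6034, -0.0573, 0.1485]
eef_rot: [[0.989, -0.15, 0.002], [-0.15, -0.989, -0.0], [0.002, 0.0, -1.0]]
force: [-4.4, 1.8, 14.9]
finger_gap: 0.269
finger_force: 50.0
```

```bash
python3 st.py
```

```text
15.0 F [-3.9   1.04 14.32] sd 0.54 pos [603.36 -57.29 148.5 ] depth 24.9 0.27200994820448354
```

>>> move_arm --motion '[255,-0.2,0,0.3,0,255,-0.2,0,0.6,0,255,-0.2,0,0.8,0,255,-0.2,0,0.8,0,255,-0.2,0,0.8,0]'

```text
time: 15.5
tool_pos: [0.6034, -0.0573, 0.1482]
eef_rot: [[0.989, -0.15, 0.002], [-0.15, -0.989, -0.001], [0.002, 0.0, -1.0]]
force: [-4.2, 2.0, 16.8]
finger_gap: 0.267
finger_force: 50.0
```

```bash
python3 st.py
```

```text
15.7 F [-4.31  2.06 15.53] sd 0.41 pos [603.36 -57.28 148.21] depth 25.19 0.2729296781035843
```

>>> move_arm --motion '[255,0,0,0.3,0,255,0,0,0.5,0,255,0,0,0.5,0,255,0,0,0.5,0,255,0,0,0.5,0]'

```text
time: 16.2
tool_pos: [0.6034, -0.0573, 0.1481]
eef_rot: [[0.989, -0.15, 0.002], [-0.15, -0.989, -0.001], [0.002, 0.0, -1.0]]
force: [-5.7, 2.2, 19.9]
finger_gap: 0.27
finger_force: 50.0
```

```bash
python3 st.py;python3 st.py
```

```text
16.4 F [-4.47  1.52 18.18] sd 0.33 pos [603.42 -57.3  148.05] depth 25.35 0.27130804345960813
16.6 F [-5.02  1.8  18.15] sd 0.42 pos [603.42 -57.28 148.05] depth 25.35 0.27181224990538794
```

>>> move_arm --motion '[255,0,0,-1,0,255,0,0,-2,0,255,0,0,-2.8,0,255,0,0,-2.8,0,255,0,0,-2.8,0]'

```text
time: 17.1
tool_pos: [0.603, -0.0572, 0.1484]
eef_rot: [[0.989, -0.15, 0.002], [-0.15, -0.989, -0.0], [0.002, 0.0, -1.0]]
force: [-1.5, 1.2, 7.4]
finger_gap: 0.269
finger_force: 50.0
```

```bash
python3 st.py
```

```text
17.3 F [-0.52  0.48  7.38] sd 0.43 pos [602.99 -57.24 148.35] depth 25.05 0.267807358200003
```

>>> move_arm --motion '[90,0,0,0,0,90,0,0,0,0,90,0,0,0,0,90,0,0,0,0,90,0,0,0,0]'

```text
time: 17.8
tool_pos: [0.6022, -0.0571, 0.1471]
eef_rot: [[0.989, -0.15, -0.001], [-0.15, -0.989, 0.0], [-0.001, -0.0, -1.0]]
force: [0.0, -0.3, 0.2]
finger_gap: 0.638
finger_force: 0.0
```

```bash
python3 - <<'E'
from h import *
import os; exec(open("st.py").read())
im=optics.camera("wrist"); c=optics.calibration("wrist")
pr=cv2.projectPoints(np.array([[.603,-.0572,.18]]),c["rvec"],c["tvec"],c["K"],None)[0].ravel(); u,v=map(int,pr)
uv,ax,n=circ(im,(u-28,max(0,v-28),u+28,v+28)); print(pr,uv,ax,n,plane(c,uv,.18))
E
```

```text
18.0 F [ 0.14  0.49 -0.12] sd 0.57 pos [602.34 -57.11 147.41] depth 25.99 0.6433589892830474
[320.68157402 278.21983608] (320.29011726379395, 278.5669002532959) (40.59083938598633, 45.79207992553711) 1426 [ 0.6028651  -0.05700992  0.18      ]
```

The capsule is released and standing on the port axis. I'll retreat straight up, then go to the valve.

>>> move_arm --motion '[90,0,0,-10,0,90,0,0,-40,0,90,0,0,-80,0,90,0,0,-110,0,90,0,0,-110,0]'

```text
time: 18.55
tool_pos: [0.6052, -0.0578, 0.2644]
eef_rot: [[0.989, -0.15, 0.011], [-0.15, -0.989, -0.003], [0.011, 0.001, -1.0]]
force: [0.2, 0.8, 0.6]
finger_gap: 0.644
finger_force: 0.0
```

```bash
python3 - <<'E'
from h import *
c=optics.calibration("wrist"); im=optics.camera("wrist"); cv2.imwrite("pics/w4.png",im[:,:,::-1])
pr=cv2.projectPoints(np.array([[.603,-.0572,.18]]),c["rvec"],c["tvec"],c["K"],None)[0].ravel(); u,v=map(int,pr)
uv,ax,n=circ(im,(u-28,max(0,v-28),u+28,v+28)); print(pr,uv,ax,n,plane(c,uv,.18))
for b in blobs(im,"red",(380,100,640,400),60): print(b, plane(c,b[1],.142))
rel([.4982,-.1823,.22],np.radians(-12.6))
E
```

```text
[320.19940587 211.34408653] (320.2372856140137, 210.72858428955078) (22.365982055664062, 22.89750099182129) 406 [ 0.60347675 -0.05730218  0.18      ]
(402, (np.float64(480.31), np.float64(250.4)), (np.int64(468), np.int64(240), np.int64(25), np.int64(20))) [ 0.53464818 -0.19309649  0.142     ]
t 18.6 pos [ 0.6038 -0.0575  0.2611] F [ 0.04 -0.3  -0.86] shift [-85.9 139.2  40.7] turn 0.0689
```

View pics/w4.png

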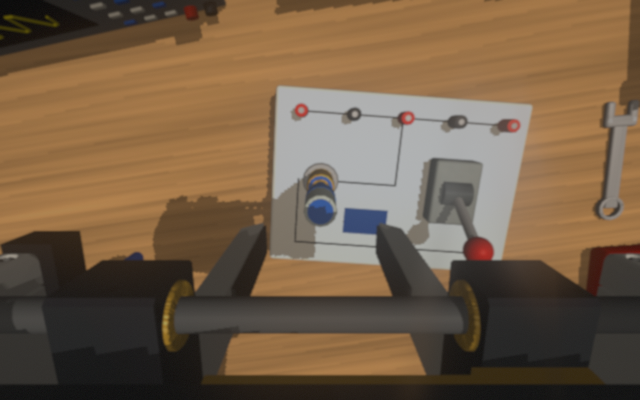

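The wrist view shows the capsule upright in the port at (320,211) and the knob at (480,250), as expected.

>>> move_arm --motion '[255,-25,40,0,0.02,255,-50,80,0,0.04,255,-75,122,0,0.069,255,-85.9,139.2,10,0.069,255,-85.9,139.2,40,0.069]'

```text
time: 19.1
tool_pos: [0.496, -0.1845, 0.2187]
eef_rot: [[0.975, -0.222, 0.003], [-0.222, -0.975, -0.003], [0.004, 0.002, -1.0]]
force: [0.3, 0.2, 0.2]
finger_gap: 0.262
finger_force: 0.0
```

>>> move_arm --motion '[255,0,0,0,0,255,0,0,0,0,255,0,0,0,0,255,0,0,0,0,255,0,0,0,0]'

```text
time: 19.6
tool_pos: [0.4972, -0.1817, 0.2185]
eef_rot: [[0.976, -0.218, 0.001], [-0.218, -0.976, -0.001], [0.001, 0.0, -1.0]]
force: [0.2, -0.7, -0.1]
finger_gap: 0.007
finger_force: 0.0
```

```bash
python3 -c "
from h import *
rel([.4982,-.1823,.146],np.radians(-12.6)); print(telemetry.sense()['finger_gap'])"
```

```text
t 19.6 pos [ 0.4972 -0.1817  0.2185] F [ 0.16 -0.71 -0.11] shift [ 1.   0.3 72.5] turn 0.0006
0.0070019649543665696
```

>>> move_arm --motion '[255,0,0,35,0,255,0,0,65,0,255,0,0,72,0,255,0,0,72,0,255,0,0,72,0]'

```text
time: 20.1
tool_pos: [0.4976, -0.1823, 0.1472]
eef_rot: [[0.976, -0.218, 0.002], [-0.218, -0.976, -0.001], [0.002, 0.001, -1.0]]
force: [-0.1, -0.6, 0.9]
finger_gap: 0.007
finger_force: 0.0
```

>>> move_arm --motion '[255,8,0,0,0,255,16,0,0,0,255,24,0,0,0,255,32,0,0,0,255,40,0,0,0]'

```text
time: 20.6
tool_pos: [0.5364, -0.1907, 0.1457]
eef_rot: [[0.976, -0.218, 0.0], [-0.218, -0.976, -0.0], [0.0, 0.0, -1.0]]
force: [-2.2, 0.9, 1.4]
finger_gap: 0.005
finger_force: 0.6
```

>>> move_arm --motion '[255,8,0,0,0,255,16,0,0,0,255,24,0,0,0,255,32,0,0,0,255,40,0,0,0]'

```text
time: 21.1
tool_pos: [0.575, -0.1993, 0.1452]
eef_rot: [[0.976, -0.218, -0.001], [-0.218, -0.976, 0.0], [-0.001, -0.0, -1.0]]
force: [-0.3, -0.5, -0.6]
finger_gap: 0.002
finger_force: 0.5
```

```bash
python3 -c "
from h import *
rel([.5884,-.2025,.146],np.radians(-12.6))
im=optics.camera('top');ct=optics.calibration('top')
for b in blobs(im,'red',(320,130,425,220),15): print(b,plane(ct,b[1],.142))
cv2.imwrite('pics/t5.png',cv2.resize(im[120:240,300:440,::-1],None,fx=4,fy=4))
"
```

```text
t 21.1 pos [ 0.575  -0.1993  0.1452] F [-0.34 -0.52 -0.65] shift [13.7  0.2 -0.8] turn -0.0001
```

View pics/t5.png

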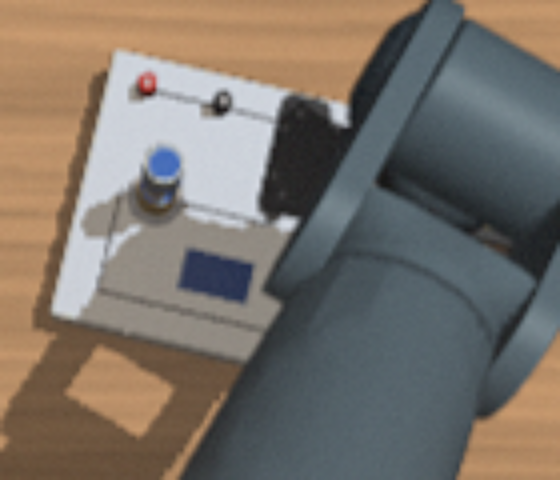

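The arm hides the knob in this view, but the capsule stands in the port. I'll push the rest by feel.

>>> move_arm --motion '[255,3,0,0,0,255,6,0,0,0,255,9,0,0,0,255,11,0,0,0,255,12,0,0,0]'

```text
time: 21.65
tool_pos: [0.5864, -0.2019, 0.1455]
eef_rot: [[0.976, -0.218, -0.0], [-0.218, -0.976, 0.0], [-0.0, -0.0, -1.0]]
force: [-0.8, 0.5, -0.8]
finger_gap: 0.001
finger_force: 0.5
```

>>> move_arm --motion '[255,1,0,0,0,255,2,0,0,0,255,2,0,0,0]'

```text
time: 21.95
tool_pos: [0.5871, -0.202, 0.1454]
eef_rot: [[0.976, -0.218, -0.003], [-0.218, -0.976, 0.001], [-0.004, -0.0, -1.0]]
force: [-5.1, 0.5, 1.8]
finger_gap: 0.006
finger_force: 3.0
```

>>> move_arm --motion '[255,1,0,0,0,255,2,0,0,0,255,2,0,0,0]'

```text
time: 22.25
tool_pos: [0.5875, -0.2021, 0.1453]
eef_rot: [[0.976, -0.218, -0.008], [-0.218, -0.976, 0.002], [-0.008, -0.0, -1.0]]
force: [-13.4, 2.8, 6.4]
finger_gap: 0.005
finger_force: 6.2
```

>>> move_arm --motion '[255,-4,0,0,0,255,-12,0,0,0,255,-25,0,0,0,255,-25,0,-40,0,255,-25,0,-80,0]'

```text
time: 22.75
tool_pos: [0.5648, -0.1968, 0.2253]
eef_rot: [[0.976, -0.218, -0.002], [-0.218, -0.976, 0.001], [-0.002, -0.001, -1.0]]
force: [1.5, 0.1, 0.5]
finger_gap: 0.001
finger_force: 0.0
```

>>> move_arm --motion '[255,-40,0,-40,0,255,-80,0,-40,0,255,-120,0,-40,0,255,-120,0,-40,0,255,-120,0,-40,0]'

```text
time: 23.25
tool_pos: [0.4487, -0.1712, 0.2662]
eef_rot: [[0.976, -0.219, 0.003], [-0.219, -0.976, -0.001], [0.003, 0.001, -1.0]]
force: [-0.2, -0.1, -0.3]
finger_gap: 0.006
finger_force: 0.0
```

```bash
python3 - <<'E'
from h import *
im=optics.camera('scene');cs=optics.calibration('scene')
for b in blobs(im,'red',(200,180,345,300),8): print(b,plane(cs,b[1],.142))
hinge=np.array([.5714,-.1987,.072]);ex=np.array([.976,-.218,0])
for a in (-.5,.4,.5): print(a,cv2.projectPoints((hinge+.08*np.sin(a)*ex+[0,0,.08*np.cos(a)])[None],cs["rvec"],cs["tvec"],cs["K"],None)[0].ravel())
cv2.imwrite('pics/s6.png',cv2.resize(im[130:310,190:460,::-1],None,fx=2.9,fy=2.9))
E
```

```text
(86, (np.float64(241.52), np.float64(233.31)), (np.int64(237), np.int64(229), np.int64(10), np.int64(10))) [ 0.60734041 -0.20775263  0.142     ]
(24, (np.float64(320.62), np.float64(263.58)), (np.int64(319), np.int64(260), np.int64(5), np.int64(8))) [ 0.73230951 -0.06539966  0.142     ]
(21, (np.float64(272.24), np.float64(266.33)), (np.int64(270), np.int64(262), np.int64(5), np.int64(9))) [ 0.70995283 -0.16080126  0.142     ]
(15, (np.float64(223.13), np.float64(268.67)), (np.int64(221), np.int64(266), np.int64(5), np.int64(6))) [ 0.68648087 -0.25628265  0.142     ]
-0.5 [244.37087839 207.63557865]
0.4 [241.91400493 230.11002424]
0.5 [241.92340643 233.69623384]
```

View pics/s6.png

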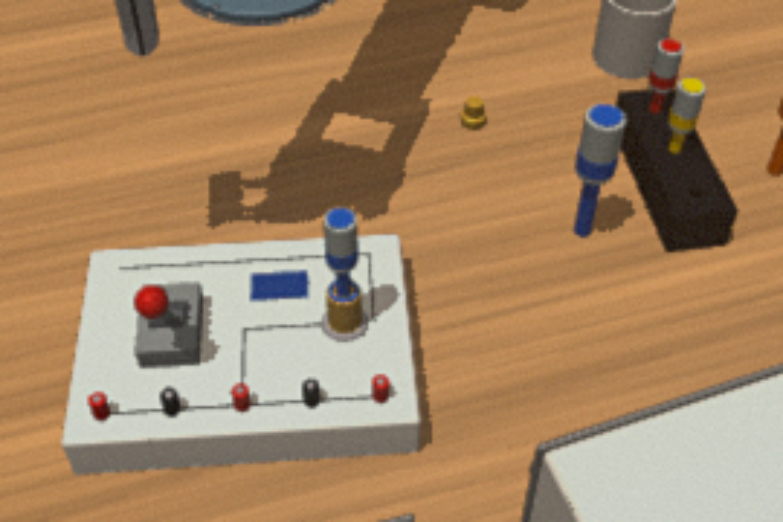

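The knob is at (241.5,233.3), within half a pixel of the prediction for fully open. The capsule stands upright in the port, the other items are undisturbed, and the robot is clear, so I'm handing in.

```bash
python3 -c "
from workcell import robot
print(robot.job_done())"
```

```text
the job is handed in; nothing more can be done
None
```

I seated the blue capsule in the port, bottoming about 24 mm down, with a final press of about 13 N beyond the seal drag, held and then released. I then swung the valve lever fully over to the terminal side and handed the job in with the arm clear; no verdict was returned.

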